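# Switch on the interlock with the red key

## Robot

A 6-joint arm with a two-finger parallel gripper is mounted at the origin on a cart in front of the work surface, level with it; the furniture and walls round the work are solid. World frame = base frame: x ahead of the robot, y to its left, z up, the work surface at z = 0. Lengths are in m, angles in rad, forces in N, time in s.
With the tool pointing down it reaches from about 0.35 to 0.975 m from the base axis. Payload 4.9 kg.
Tool frame: the origin (TCP) lies at the very end of the fingers, on their centre line; the grasp point (between the pads) lies 19 mm behind it; z points along the fingers, y is the line along which they close (so a half turn about z gives the same grasp; the last joint's range is limited). The gripper opens to 85 mm and grips with 20 to 120 N. Pads are 22 mm wide; open, the fingers measure 114 mm over their backs; the gripper's body (76 mm by 85 mm) begins 54 mm behind the grasp point. The pads swing forward as they close: fully open they stand 13 mm farther back than shut.
Start: joints at [1.17, 0.053, 1.613, -0, 1.476, -0.119], TCP at [0.174, 0.6, 0.231] pointing down, gripper open.
Joint ranges: [-3.01, 3.01], [-1.01, 2.22], [0.06, 2.58], [-1.02, 4.17], [0.09, 2.62], [-3.14, 3.14]. Speed limits (rad/s): [2.57, 2.57, 3.14, 3.14, 3.14, 3.14].

## Interface

Orientations are given as a rotation vector (axis times angle).
In Python, from station import get_obs, get_image, finish_job gives the robot as it stands. The module is installed in compiled form; this text tells all that it offers.
- The arm moves only by the tool carry_out, never from a script. Its argument "rows" is a list of rows, each a list of 7 numbers: the turn, a rotation vector about the tool's x, y, z as a fraction of full scale, then the shift along the tool's x, y, z as a fraction of full scale, then the closure, from -1 (fully open) to 1 (shut). A call has 1 to 5 rows; each row is the pose to reach, as a shift and turn from the pose commanded when the call began, along the tool's axes at that moment, turning the shorter way round; what a row does not reach only later rows make up. Full scale, the value 1, is 300 mm for a shift and pi rad for a turn. A row lasts 1/10 s, in which the tool goes at most 50 mm and 8.59 degrees, less where a joint would pass 70% of its speed; a pose out of reach is approached as far as the arm can. A call with a number of a shift or a turn outside -1 to 1 is refused whole. A call with a gripper value outside its range is refused whole. The fingers move at their own pace and stop on an object; "force" is the grip in N (left out, the last holds). Time passes only in rows, so rows that repeat a pose let the fingers close. It gives the time, the measured TCP pose, the force, the opening and the grip force at its end, in the units of the state.
- get_obs(): the state, without advancing time (a new reading comes with each control period).
- get_image(name): name is "scene" or "top" or "wrist"; returns a dict with "img" (480x640x3 uint8, blue, green, red), "mtx" (3x3 intrinsics, pixels), "R" (3x3) and "t" (3): a world point X has camera coordinates R X + t. Camera axes: x right, y down, z forward; pixel columns grow to the right and rows downward; lengths in m; the calibration is good to about 2 mm. A picture is of the moment at which its call begins. There is no depth.
- finish_job(): hands the job in; it is judged then, once.
The state is a dict: "t": time; "q": joint angles; "dq": joint speeds; "effort": joint torques, N m; "tool_pos": TCP position; "tool_rot": TCP orientation; "contact_force": force on the tool from outside, world axes, zero at the start; "wrist_torque": the same for the moment, N m; "opening": finger opening in m; "grip_force": force on a finger pad.
Only numpy, scipy, OpenCV 4.12 (cv2) and the standard library are available. Lean on these libraries where they do the work, as an engineer would, in place of code of your own. Each camera call takes 0.05 s, during which the arm holds its last target. There are 200 camera calls.

## Task

Take the red-handled key out of its stand, push its blade fully home into the slot of the red-ringed key switch on the white interlock box, then turn it clockwise from the white mark to the stop at the green mark. Let go and leave the key standing in the switch; leave the blue key in the stand.

Things in the scene. Friction and masses are not known exactly. Their poses are not given: they have to be found in the camera images.
- red_key: Key to use, 60 g, upright in a grey stand 30 mm high. Origin: middle of the blade's lower end, z up. Upward from it: steel blade 25 mm long, 18 wide (y), 7 thick (x), all sunk in the stand with 1 mm play, so lift straight up; dark flange 32 (y) x 20 (x) from 25 to 30 mm, on the stand; red handle 34 (y) x 12 (x) from 30 to 68 mm, to pinch across its 12 mm (x). Same after half a turn about z.
- blue_key: A key of the same shape and size with a blue handle, in the other slot of the same stand (55 x 130 mm), 70 mm from the red one along the keys' y; to be left there. Which of the two stands in which slot varies.
- slot (a point): Mouth centre of the key slot, on top of the switch's steel plug, 76 mm above the worktop; z up; turns with the plug. Slot 22 mm long (y), 11 wide (x), 28 deep, rim bevelled 2.5. The key enters from above, its y along the slot's y, either way round, until its flange rests on the plug (blade end 25 mm below here). The red ring round it (48 mm inside, 76 outside) is 3 mm higher; white box 100x100x45.
- plug (a joint): Angle of the switch's plug, rad, growing clockwise seen from above: 0 off (slot at the ring's white mark), 1.05 on (slot at the green mark), where it meets a stop. It starts at 0 to 0.2, turns with slight friction (0.05 N m) and stays where it is left. The key has about 0.2 rad of play in the slot before the plug follows, so turn the key that much further.
There are look-alikes about, which are no part of the job. There is more than one size of the red_key; the one meant has the size given above.

How it is judged:
On the way, in this order (a step that is already met when the one before it is completed fails the run):
1. the red key's blade is home in the slot, the switch not yet turned on (z of red_key in the frame of slot below -0.018 m and horizontal distance between red_key and slot below 0.01 m and value of joint plug below 0.6 rad), for 0.1 s.
2. the key, still in the slot, has turned the switch to on (z of red_key in the frame of slot below -0.015 m and horizontal distance between red_key and slot below 0.01 m and value of joint plug above 0.78 rad), for 0.1 s.
At the end, for the whole second after the job is handed in: The red key stands in the switch's slot, its blade at least 18 of its 25 mm deep, within 10 mm of the slot's centre, at rest and within 15 degrees of upright; the plug stands at on (more than 0.78 rad of 1.05); the blue key is still in its place in the stand (within 15 mm) (z of red_key in the frame of slot below -0.018 m and horizontal distance between red_key and slot below 0.01 m and angle between red_key's own z axis and vertical below 0.26 rad and value of joint plug above 0.78 rad and linear speed of red_key below 0.02 m/s and distance of blue_key from where it was at the start of the episode below 0.015 m); the robot touches nothing.
It fails at once if the blue key is pulled out of the stand (distance of blue_key from where it was at the start of the episode above 0.02 m).
It also fails if it takes over 51 s, if anything falls off the work surface, if the arm or the gripper's body presses on something with over 40 N, if the wrist force passes 120 N, or if a joint passes its speed limit or range.

## Working session

There is one attempt and no reset: what is moved stays moved. The work goes in short steps, Python scripts to look and compute and a tool call to move; the robot and the scene stay as the last step left them, time stands still between calls to the robot, and variables do not carry over. Pictures are saved under pics/ and viewed, at most 10 in all, crops included, and the job is handed in when it is done.

Besides the shell and the picture viewer there is one more tool, called as name(argument=value, ...) on one line, values as JSON. carry_out: Moves the arm, as the interface text tells. Shift numbers are shares of 300 mm and turn numbers shares of pi rad, none past 1 either way. Its arguments: {"type":"object","properties":{"rows":{"type":"array"},"force":{"type":"number"}},"required":["rows"]}

```bash
mkdir -p pics
cat > h.py <<'E'
import numpy as np, cv2, pickle
from station import *
from scipy.spatial.transform import Rotation as Ro
def snap(n,f):
    d=get_image(n); cv2.imwrite(f'pics/{f}.png',d['img']); pickle.dump(d,open(f'pics/{f}.pkl','wb')); return d
def ray(f,u,v,z):
    d=pickle.load(open(f'pics/{f}.pkl','rb')); K,R,t=d['mtx'],np.array(d['R']),np.array(d['t'])
    r=R.T@np.linalg.inv(K)@np.array([u,v,1.]); c=-R.T@t
    return c+r*(z-c[2])/r[2]
def crop(f,g,x,y,w,h,s):
    cv2.imwrite(f'pics/{g}.png',cv2.resize(cv2.imread(f'pics/{f}.png')[y:y+h,x:x+w],None,fx=s,fy=s,interpolation=cv2.INTER_CUBIC))
E
python3 - <<'E'
from h import *
snap('top','top0');snap('scene','sc0')
o=get_obs();print(o['t'],o['tool_pos'],o['tool_rot'],o['opening'])
print(Ro.from_rotvec(o['tool_rot']).as_matrix().round(3))
E
```

```text
0.1 [0.17355436 0.5998193  0.23014909] [-4.41077382e-01 -3.10996880e+00  2.90230196e-03] 0.0850104338529308
[[-0.961  0.278 -0.001]
 [ 0.278  0.961 -0.002]
 [ 0.    -0.002 -1.   ]]
```

View pics/top0.png

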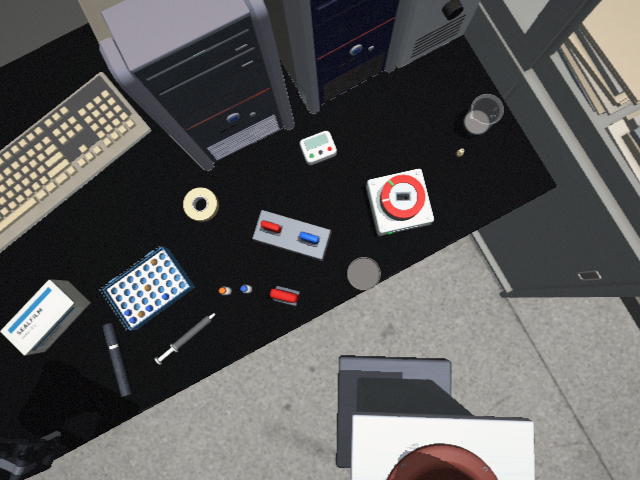

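View pics/sc0.png

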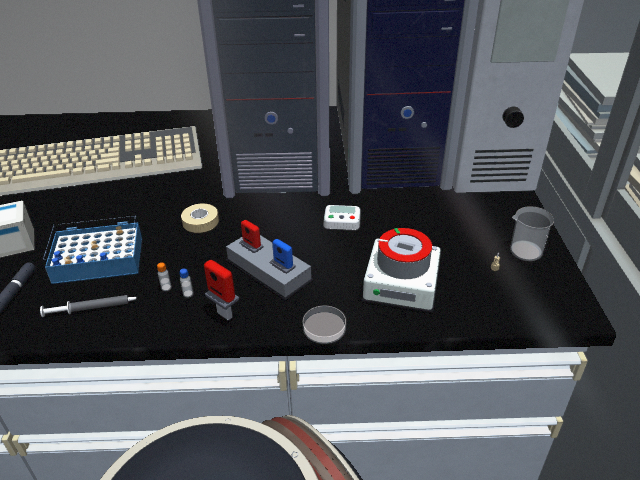

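Red candidates in the top view are the red key in the grey stand (271,227) and a larger loose one outside it (284,296). The one in the stand next to the blue key (310,239) fits the description. The switch is at (403,197). I'll confirm with an enlarged crop.

Run:
```python
from h import *
crop('top0','c0',245,160,200,150,4)
for n,u,v,z in [('red',271,227,.073),('blue',310,239,.073),('sw',403,197,.076),('big',284,296,.07),('st1',262,211,.03),('st2',330,233,.03)]: print(n,ray('top0',u,v,z).round(4))
```

```text
red [0.4716 0.3081 0.073 ]
blue [0.4526 0.2405 0.073 ]
sw [0.5287 0.0833 0.076 ]
big [0.3547 0.2816 0.07  ]
st1 [0.5066 0.3315 0.03  ]
st2 [0.4695 0.2072 0.03  ]
```

View pics/c0.png

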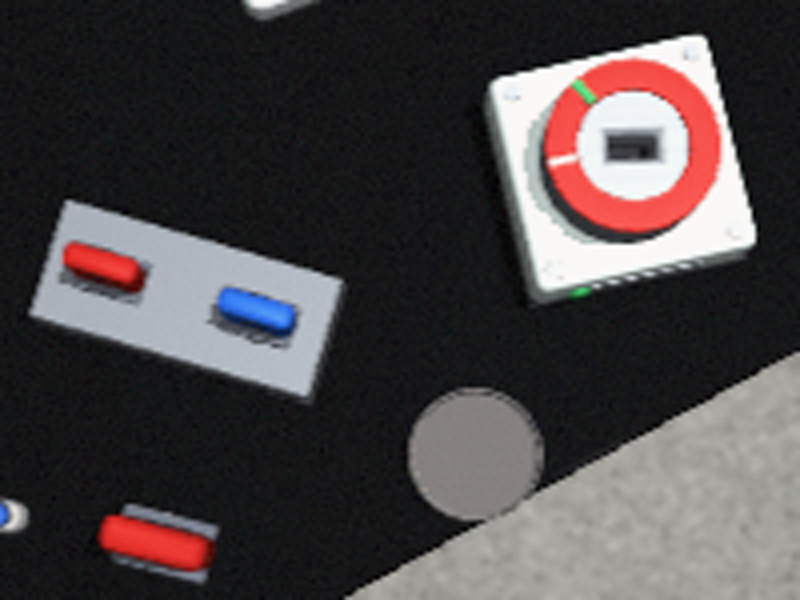

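The crop shows the red key in the stand with its handle centre at top-view (270.8,226.5), and blue at (309,238). The slot centre is at (403.2,196.7), near the white mark, and the bigger red key stands off-stand. Now I'll move above the red key.

carry_out(rows=[[0,0,0.25,-0.61,-0.33,0],[0,0,0.25,-0.61,-0.33,0],[0,0,0.25,-0.61,-0.33,0],[0,0,0.25,-0.61,-0.33,0],[0,0,0.25,-0.61,-0.33,0]])

```text
invalid input at $.rows[0]: expected 7 numbers
```

```bash
cat >> h.py <<'E'
def plan(p,yaw):
    "shift & turn for tool pointing down at p, tool x at yaw (rad)"
    o=get_obs(); R=Ro.from_rotvec(o['tool_rot'])
    T=Ro.from_matrix(np.array([[np.cos(yaw),np.sin(yaw),0],[np.sin(yaw),-np.cos(yaw),0],[0,0,-1]]))
    print('t',o['t'],'pos',np.round(o['tool_pos'],4),'yaw',np.arctan2(*R.as_matrix()[[1,0],0]).round(4),'q',np.round(o['q'],2),'F',np.round(o['contact_force'],1),'op',o['opening'],'gf',o['grip_force'])
    print('turn',((R.inv()*T).as_rotvec()/np.pi).round(4),'shift',(R.inv().apply(np.array(p)-o['tool_pos'])/.3).round(4))
E
python3 -c "
from h import *
plan([.4716,.308,.19],1.298)"
```

```text
t 0.1 pos [0.1736 0.5998 0.2301] yaw 2.8598 q [ 1.17  0.05  1.61  0.    1.48 -0.12] F [-0.2 -0.1 -0.5] op 0.0850104338529308 gf 0.0
turn [-5.000e-04  4.000e-04  4.971e-01] shift [-1.2248 -0.6579  0.1348]
```

carry_out(rows=[[0,0,0.25,-0.61,-0.33,0,-1],[0,0,0.25,-0.61,-0.33,0,-1],[0,0,0.25,-0.61,-0.33,0,-1],[0,0,0.25,-0.61,-0.33,0,-1],[0,0,0.25,-0.61,-0.33,0,-1]])

```text
t: 0.6
tool_pos: [0.3249, 0.451, 0.2308]
tool_rot: [1.565, 2.723, -0.002]
contact_force: [-0.2, 0.9, 0.1]
opening: 0.0852
grip_force: 0.0
```

```bash
python3 -c "
from h import *
plan([.4716,.308,.19],1.298)"
```

```text
t 0.6 pos [0.3249 0.451  0.2308] yaw 2.0985 q [ 0.81 -0.11  1.77 -0.    1.48  0.29] F [-0.2  0.9  0.1] op 0.08520585719309973 gf 0.0
turn [1.000e-04 6.000e-04 2.548e-01] shift [-0.658   0.1826  0.1369]
```

carry_out(rows=[[0,0,0.253,-0.657,0.183,0.13,-1],[0,0,0.253,-0.657,0.183,0.13,-1],[0,0,0.253,-0.657,0.183,0.13,-1],[0,0,0.253,-0.657,0.183,0.13,-1],[0,0,0.253,-0.657,0.183,0.13,-1]])

```text
t: 1.1
tool_pos: [0.4724, 0.3094, 0.1902]
tool_rot: [2.454, 1.961, -0.005]
contact_force: [-0.7, 0.9, -0.1]
opening: 0.0851
grip_force: 0.0
```

carry_out(rows=[[0,0,0,0,0,0,-1],[0,0,0,0,0,0,-1]])

```text
t: 1.3
tool_pos: [0.4699, 0.3135, 0.192]
tool_rot: [-2.44, -1.978, 0.001]
contact_force: [0.0, 0.5, 0.4]
opening: 0.0854
grip_force: 0.0
```

```bash
python3 -c "
from h import *
snap('wrist','w1')
plan([.4716,.308,.19],1.298)"
```

```text
t 1.35 pos [0.4698 0.3139 0.1923] yaw 1.3632 q [ 0.46 -0.06  1.79  0.    1.41  0.66] F [ 0.1  0.3 -0.2] op 0.085610570642671 gf 0.0
turn [-0.0001 -0.      0.0208] shift [-0.0181  0.0101  0.0076]
```

View pics/w1.png

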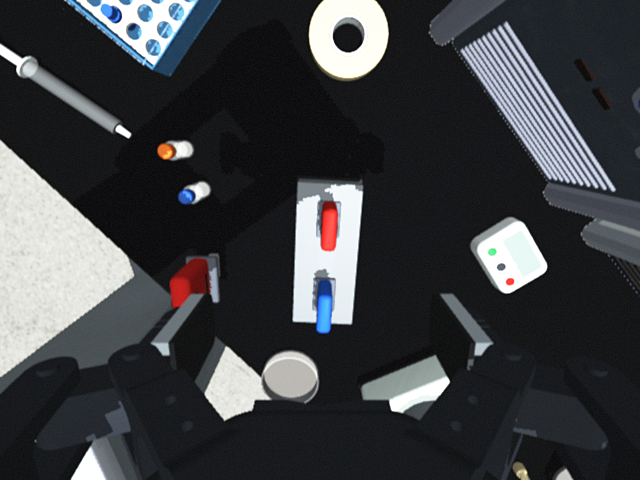

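```bash
python3 -c "
from h import *
crop('w1','w1c',280,180,100,160,3.7)
print(pickle.load(open('pics/w1.pkl','rb'))['mtx'])
d=pickle.load(open('pics/w1.pkl','rb'));print(-d['R'].T@d['t'],d['R'])"
```

```text
[[361.88856634   0.         321.51827432]
 [  0.         361.88856634 236.03262775]
 [  0.           0.           1.        ]]
[0.48510602 0.38032707 0.33499187] [[ 9.78398659e-01 -2.06726546e-01 -4.45780189e-04]
 [-1.98832509e-01 -9.41623487e-01  2.71681508e-01]
 [-5.65835367e-02 -2.65724187e-01 -9.62387115e-01]]
```

View pics/w1c.png

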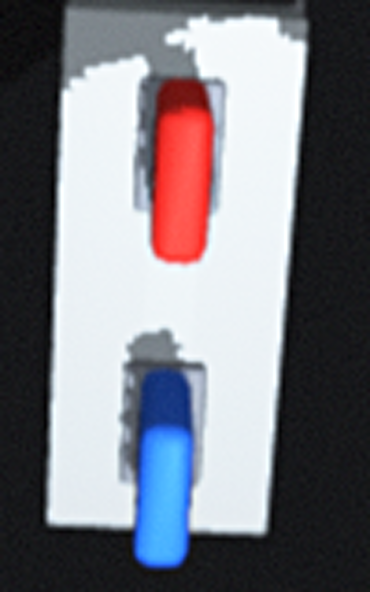

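```bash
python3 -c "
from h import *
r=ray('w1',329.5,230.3,.073);b=ray('w1',323.8,314.3,.073);print(r,b,np.linalg.norm(r-b))
yaw=np.arctan2(*(r-b)[[1,0]]);print(yaw)
s=ray('top0',403.2,196.7,.076);print(s)
plan([r[0],r[1],.041],yaw)"
```

```text
[0.47647291 0.31111823 0.073     ] [0.4580214  0.24386272 0.073     ] 0.06974067089346575
1.3030349753246848
[0.52920291 0.08296736 0.076     ]
t 1.35 pos [0.4698 0.3139 0.1923] yaw 1.3632 q [ 0.46 -0.06  1.79  0.    1.41  0.66] F [ 0.1  0.3 -0.2] op 0.085610570642671 gf 0.0
turn [-0.0001 -0.      0.0192] shift [-0.0046  0.024   0.5043]
```

carry_out(rows=[[0,0,0.019,-0.005,0.024,0.25,-0.3],[0,0,0.019,-0.005,0.024,0.4,-0.3],[0,0,0.019,-0.005,0.024,0.4,-0.3],[0,0,0.019,-0.005,0.024,0.4,-0.3],[0,0,0.019,-0.005,0.024,0.4,-0.3]])

```text
t: 1.85
tool_pos: [0.4769, 0.3115, 0.0732]
tool_rot: [2.498, 1.905, 0.001]
contact_force: [-1.0, 0.5, 1.7]
opening: 0.0555
grip_force: 0.0
```

```bash
python3 -c "
from h import *
snap('wrist','w2');crop('w2','w2c',200,160,240,200,3)
plan([.4765,.3111,.041],1.303)"
```

```text
t 1.9 pos [0.4779 0.3118 0.0745] yaw 1.3023 q [0.45 0.07 1.87 0.   1.2  0.72] F [ 0.2 -0.2  1.5] op 0.05548120715172792 gf 0.0
turn [ 0.0008 -0.0007 -0.0002] shift [-0.0037 -0.0043  0.1116]
```

View pics/w2c.png

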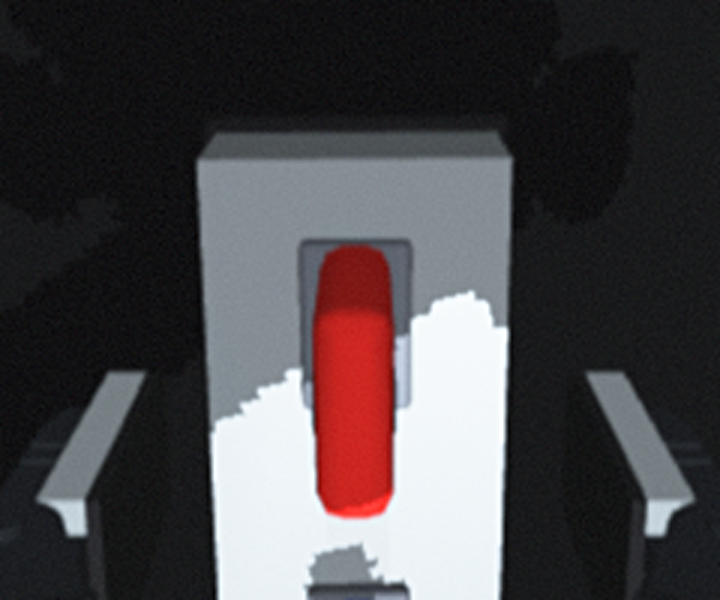

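The pads' midline is at crop column 366 and the key is at 354, so I shift about 2 mm toward −y tool, go down, then close gently.

carry_out(rows=[[0,0,0,0,-0.006,0.05,-0.3],[0,0,0,0,-0.006,0.112,-0.3],[0,0,0,0,-0.006,0.112,-0.3],[0,0,0,0,-0.006,0.112,-0.3],[0,0,0,0,-0.006,0.112,-0.3]])

```text
t: 2.4
tool_pos: [0.4762, 0.3113, 0.04]
tool_rot: [2.5, 1.901, 0.003]
contact_force: [1.0, -0.5, -0.0]
opening: 0.0555
grip_force: 0.0
```

```bash
python3 -c "
from h import *
plan([.4765,.3111,.041],1.303)"
```

```text
t 2.4 pos [0.4762 0.3113 0.04  ] yaw 1.3002 q [0.45 0.12 1.89 0.   1.14 0.72] F [ 1.  -0.5 -0. ] op 0.05552940591035468 gf 0.0
turn [ 0.0005 -0.0005 -0.0009] shift [-0.0004  0.0012 -0.0034]
```

carry_out(rows=[[0,0,0,0,0,0,1],[0,0,0,0,0,0,1],[0,0,0,0,0,0,1],[0,0,0,0,0,0,1],[0,0,0,0,0,0,1]], force=50)

```text
t: 2.9
tool_pos: [0.4758, 0.3111, 0.0393]
tool_rot: [2.501, 1.901, 0.002]
contact_force: [-0.6, -0.7, 2.6]
opening: 0.0113
grip_force: 49.0
```

carry_out(rows=[[0,0,0,0,0,0,1],[0,0,0,0,0,0,1],[0,0,0,0,0,0,1],[0,0,0,0,0,0,1],[0,0,0,0,0,0,1]])

```text
t: 3.4
tool_pos: [0.4758, 0.3111, 0.0393]
tool_rot: [2.501, 1.901, 0.002]
contact_force: [-0.6, -1.5, 5.7]
opening: 0.0113
grip_force: 49.2
```

carry_out(rows=[[0,0,0,0,0,-0.03,1],[0,0,0,0,0,-0.08,1],[0,0,0,0,0,-0.15,1],[0,0,0,0,0,-0.25,1],[0,0,0,0,0,-0.35,1]])

```text
t: 3.9
tool_pos: [0.4745, 0.3104, 0.1448]
tool_rot: [-2.501, -1.901, 0.003]
contact_force: [0.5, 0.0, -0.7]
opening: 0.0117
grip_force: 49.3
```

carry_out(rows=[[0,0,0,0,0,-0.1,1],[0,0,0,0,0,-0.1,1],[0,0,0,0,0,-0.1,1]])

```text
t: 4.2
tool_pos: [0.4754, 0.3109, 0.1747]
tool_rot: [2.501, 1.901, 0.002]
contact_force: [0.0, 0.5, -0.8]
opening: 0.0109
grip_force: 49.4
```

```bash
python3 -c "
from h import *
# slot direction from crop of top0 and above-switch plan
a=ray('top0',245+567/4,160+160/4,.079);c=ray('top0',403.2,196.7,.076);g=ray('top0',245+584/4,160+91/4,.079)
print('white',np.arctan2(*(a-c)[[1,0]]),'green',np.arctan2(*(g-c)[[1,0]]))
plan([.5292,.083,.19],1.5)"
```

```text
white 1.8140522756186803 green 0.7454821039861139
t 4.2 pos [0.4754 0.3109 0.1747] yaw 1.3001 q [ 0.45 -0.04  1.8  -0.    1.38  0.72] F [ 0.   0.5 -0.8] op 0.010934063025187853 gf 49.35972511768341
turn [ 0.0004 -0.0002 -0.0636] shift [-0.6839  0.3758 -0.0511]
```

carry_out(rows=[[0,0,-0.08,-0.82,0.36,-0.05,1],[0,0,-0.08,-0.82,0.36,-0.05,1],[0,0,-0.08,-0.82,0.36,-0.05,1],[0,0,-0.08,-0.82,0.36,-0.05,1],[0,0,-0.08,-0.82,0.36,-0.05,1]])

```text
t: 4.7
tool_pos: [0.5088, 0.0655, 0.1853]
tool_rot: [-2.24, -2.198, 0.005]
contact_force: [1.3, -0.0, -0.9]
opening: 0.0113
grip_force: 49.4
```

```bash
python3 -c "
from h import *
plan([.5292,.038,.19],1.6)"
```

```text
t 4.7 pos [0.5088 0.0655 0.1853] yaw 1.5519 q [-0.02 -0.18  1.92 -0.    1.41  0.  ] F [ 1.3 -0.  -0.9] op 0.011289411697939957 gf 49.36461925506592
turn [-0.0013  0.     -0.0153] shift [-0.0905  0.0696 -0.0161]
```

carry_out(rows=[[0,0,-0.015,-0.08,0.06,-0.016,1],[0,0,-0.015,-0.08,0.06,-0.016,1],[0,0,-0.015,-0.08,0.06,-0.016,1],[0,0,-0.015,-0.08,0.06,-0.016,1],[0,0,-0.015,-0.08,0.06,-0.016,1]])

```text
t: 5.2
tool_pos: [0.527, 0.0441, 0.1913]
tool_rot: [-2.188, -2.253, 0.002]
contact_force: [-0.1, 0.0, -0.3]
opening: 0.0114
grip_force: 49.4
```

```bash
python3 -c "
from h import *
snap('wrist','w3')
cv2.imwrite('pics/w3c.png',cv2.resize(cv2.imread('pics/w3.png')[100:400,170:490],None,fx=2,fy=2,interpolation=cv2.INTER_CUBIC))
plan([.5292,.083,.19],1.6)"
```

```text
t 5.25 pos [0.5272 0.0441 0.1915] yaw 1.6002 q [-0.06 -0.15  1.88  0.    1.42 -0.09] F [ 0.7  0.7 -1.4] op 0.01120578412135907 gf 49.399495124816895
turn [-0.0004 -0.0001  0.0001] shift [0.1293 0.0104 0.0052]
```

View pics/w3c.png

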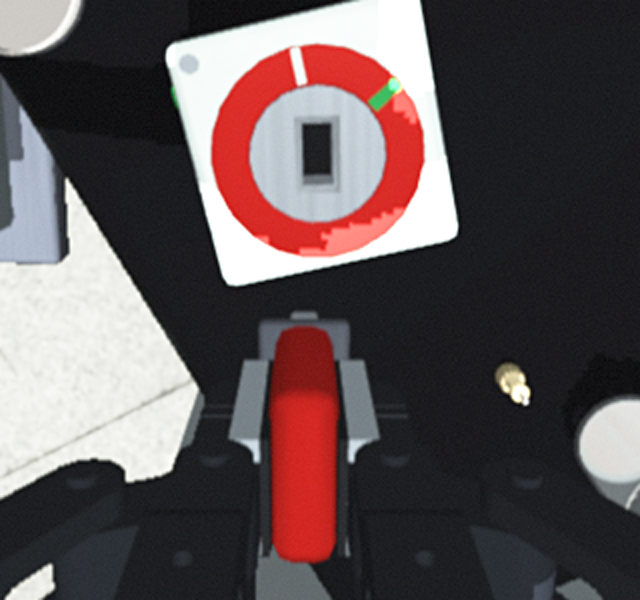

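The slot is at crop (317,153), pixel (328.8,176.5), nearly aligned with the tool and slightly off the white mark. The handle top centre is at pixel (322,338). I'll rectify to get the slot angle.

```bash
cat > rect.py <<'E'
from h import *
d=pickle.load(open('pics/w3.pkl','rb'));K,R,t=d['mtx'],np.array(d['R']),np.array(d['t'])
c=ray('w3',328.75,176.5,.076);print('slot',c)
s=.00025;n=200  # rectified px: col -> -y, row -> -x
def rect(c,z):
    P=np.array([[0,-s,c[0]+n/2*s],[-s,0,c[1]+n/2*s],[0,0,z],[0,0,1]])
    H=K@np.hstack([R,t.reshape(3,1)])@P
    return cv2.warpPerspective(d['img'],np.linalg.inv(H),(n,n))
p=rect(c,.076);g=cv2.cvtColor(p,cv2.COLOR_BGR2GRAY);print(g[100,40:160:4],g[40:160:4,100])
for th in (100,140,150,160):
    m=np.zeros_like(g);m[40:160,45:155]=(g[40:160,45:155]<th)*255
    ct=max(cv2.findContours(m,0,2)[0],key=cv2.contourArea)
    (u,v),wh,a=cv2.minAreaRect(ct);print(th,c[0]+(n/2-v)*s,c[1]+(n/2-u)*s,np.array(wh)*s,a)
k=ray('w3',322,338,.2255);print('key',k)
o=get_obs();Rt=Ro.from_rotvec(o['tool_rot']);print('key in tool',Rt.inv().apply(k-o['tool_pos']))
cv2.imwrite('pics/rect.png',cv2.resize(p,None,fx=3,fy=3))
E
python3 rect.py
```

```text
slot [0.53172252 0.08357832 0.076     ]
[208 205 184 167 136  48  29  30  33  34  33  33  33  33  30  33  29  33
  30  32  31  29  57 105 115 115 147 181 184 190] [209 206 203 199 204 206 206 189 159 161 122  52  31  31  32  33  32  35
  32  30  47 143 178 186 202 205 204 200 197 197]
100 0.531224452446475 0.08491378208930163 [0.010317   0.01863638] 87.20729064941406
140 0.5314201616749906 0.0837825660401073 [0.01142399 0.02195752] 87.51044464111328
150 0.531521119545474 0.0837822875672069 [0.0118289  0.02242538] 87.22978973388672
160 0.5321885828480862 0.08405037495429186 [0.01351248 0.02333793] 86.36705780029297
key [0.5280814  0.04581865 0.2255    ]
key in tool [ 0.00167758  0.00085339 -0.03395797]
```

View pics/rect.png

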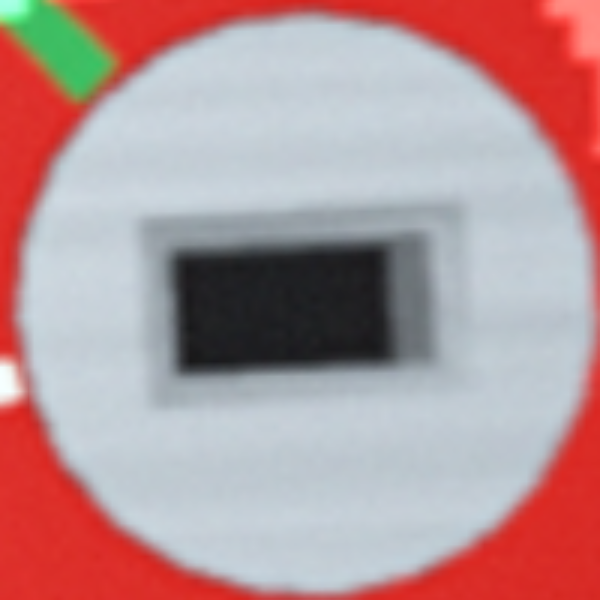

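```bash
python3 -c "
from h import *
plan([.5303,.0815,.122],1.612)"
```

```text
t 5.25 pos [0.5272 0.0441 0.1915] yaw 1.6002 q [-0.06 -0.15  1.88  0.    1.42 -0.09] F [ 0.7  0.7 -1.4] op 0.01120578412135907 gf 49.399495124816895
turn [-0.0004 -0.0001 -0.0037] shift [0.1242 0.0142 0.2318]
```

carry_out(rows=[[0,0,-0.004,0.124,0.014,0,1],[0,0,-0.004,0.124,0.014,0.1,1],[0,0,-0.004,0.124,0.014,0.232,1],[0,0,-0.004,0.124,0.014,0.232,1],[0,0,-0.004,0.124,0.014,0.232,1]])

```text
t: 5.75
tool_pos: [0.5303, 0.0809, 0.1223]
tool_rot: [-2.174, -2.266, 0.002]
contact_force: [1.0, -0.4, 0.1]
opening: 0.0113
grip_force: 49.3
```

carry_out(rows=[[0,0,0,0,0,0,1],[0,0,0,0,0,0,1]])

```text
t: 5.95
tool_pos: [0.5327, 0.0804, 0.1253]
tool_rot: [2.174, 2.264, 0.005]
contact_force: [0.2, -0.2, -0.6]
opening: 0.0112
grip_force: 49.3
```

```bash
python3 -c "
from h import *
snap('wrist','w4');crop('w4','w4c',200,150,240,200,3)
plan([.5303,.0815,.110],1.612)"
```

```text
t 6.0 pos [0.5325 0.0803 0.125 ] yaw 1.611 q [ 0.01 -0.07  1.91 -0.    1.29 -0.03] F [ 0.6  0.1 -1.3] op 0.01123354020028722 gf 49.34049189090729
turn [ 0.0012  0.     -0.0003] shift [ 0.0044 -0.0074  0.05  ]
```

View pics/w4c.png

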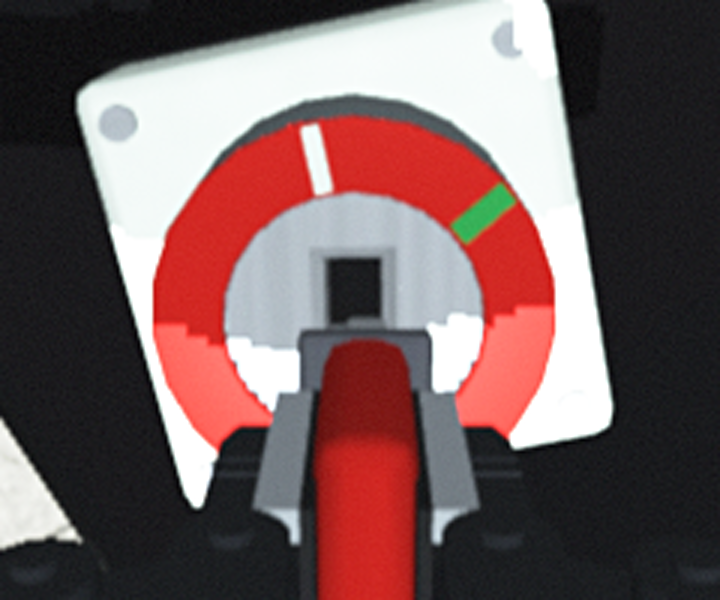

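Slot centre is at crop column 354 and flange/blade at 366, so the key is about 2 mm too far toward +y tool, which matches the measured pose. I'll correct that and descend.

carry_out(rows=[[0,0,0,0.0044,-0.0074,0,1],[0,0,0,0.0044,-0.0074,0.03,1],[0,0,0,0.0044,-0.0074,0.03,1],[0,0,0,0.0044,-0.0074,0.03,1],[0,0,0,0.0044,-0.0074,0.03,1]])

```text
t: 6.5
tool_pos: [0.5287, 0.0815, 0.1135]
tool_rot: [-2.176, -2.266, 0.0]
contact_force: [0.0, -0.3, -1.6]
opening: 0.0113
grip_force: 49.3
```

```bash
python3 -c "
from h import *
plan([.5303,.0815,.085],1.612)"
```

```text
t 6.5 pos [0.5287 0.0815 0.1135] yaw 1.6111 q [ 0.01 -0.06  1.93 -0.    1.27 -0.03] F [ 0.  -0.3 -1.6] op 0.011321461671001147 gf 49.33961570262909
turn [-0.0001  0.     -0.0003] shift [-0.0003  0.0052  0.0949]
```

carry_out(rows=[[0,0,0,0,0.004,0.0,1],[0,0,0,0,0.004,0.01,1],[0,0,0,0,0.004,0.02,1],[0,0,0,0,0.004,0.03,1],[0,0,0,0,0.004,0.03,1]])

```text
t: 7.0
tool_pos: [0.5296, 0.0817, 0.1038]
tool_rot: [-2.175, -2.265, 0.001]
contact_force: [-0.8, 1.1, -1.1]
opening: 0.0115
grip_force: 49.4
```

Blade end is about 7 mm below the rim with no contact force. Continuing down.

carry_out(rows=[[0,0,0,0,0,0.015,1],[0,0,0,0,0,0.03,1],[0,0,0,0,0,0.045,1],[0,0,0,0,0,0.05,1],[0,0,0,0,0,0.05,1]])

```text
t: 7.5
tool_pos: [0.5296, 0.0817, 0.0889]
tool_rot: [-2.175, -2.265, 0.001]
contact_force: [0.6, 3.1, -1.4]
opening: 0.0113
grip_force: 49.4
```

carry_out(rows=[[0,0,0,0,0,0.005,1],[0,0,0,0,0,0.01,1],[0,0,0,0,0,0.014,1],[0,0,0,0,0,0.014,1],[0,0,0,0,0,0.014,1]])

```text
t: 8.0
tool_pos: [0.5302, 0.0817, 0.0855]
tool_rot: [2.176, 2.266, 0.001]
contact_force: [0.9, 2.3, -1.2]
opening: 0.0112
grip_force: 49.4
```

carry_out(rows=[[0,0,0,0,0,0.002,1],[0,0,0,0,0,0.004,1],[0,0,0,0,0,0.005,1],[0,0,0,0,0,0.005,1],[0,0,0,0,0,0.005,1]])

```text
t: 8.5
tool_pos: [0.5303, 0.0817, 0.0853]
tool_rot: [-2.176, -2.266, -0.0]
contact_force: [-3.0, 3.7, 6.5]
opening: 0.0113
grip_force: 50.5
```

It bottomed on the plug at TCP z 0.0853 with 6.5 N up. Now turning clockwise, which is + about tool z.

carry_out(rows=[[0,0,0.04,0,0,0,1],[0,0,0.08,0,-0.001,0,1],[0,0,0.12,0.001,-0.002,0,1],[0,0,0.16,0.001,-0.003,0,1],[0,0,0.2,0.001,-0.003,0,1]])

```text
t: 9.0
tool_pos: [0.5302, 0.0821, 0.0852]
tool_rot: [2.773, 1.475, 0.004]
contact_force: [-0.4, 3.3, 4.0]
opening: 0.0116
grip_force: 50.1
```

```bash
python3 -c "
from h import *
plan([.5292,.0825,.085],0.4);print(get_obs()['wrist_torque'])"
```

```text
t 9.0 pos [0.5302 0.0821 0.0852] yaw 0.9777 q [ 0.01 -0.02  1.94  0.    1.22  0.61] F [-0.4  3.3  4. ] op 0.011599467048726343 gf 50.11679291725159
turn [ 0.0004 -0.0008  0.1839] shift [-0.0007 -0.0036  0.0008]
[0.67226731 0.03750901 0.10002575]
```

carry_out(rows=[[0,0,0.04,0,-0.001,0,1],[0,0,0.08,0,-0.002,0,1],[0,0,0.12,0,-0.003,0,1],[0,0,0.15,0,-0.003,0,1],[0,0,0.15,0,-0.003,0,1]])

```text
t: 9.5
tool_pos: [0.5295, 0.0826, 0.0852]
tool_rot: [3.039, 0.795, 0.004]
contact_force: [-0.0, 4.9, 5.4]
opening: 0.0118
grip_force: 50.3
```

```bash
python3 -c "
from h import *
plan([.5292,.0825,.085],0.4);print(get_obs()['wrist_torque'])"
```

```text
t 9.5 pos [0.5295 0.0826 0.0852] yaw 0.5118 q [ 0.02 -0.02  1.94  0.    1.22  1.07] F [-0.   4.9  5.4] op 0.011754339968637614 gf 50.26188611984253
turn [ 0.0002 -0.0008  0.0356] shift [-0.001  -0.0001  0.0008]
[ 0.70153491 -0.0594014  -0.0219704 ]
```

carry_out(rows=[[0,0,0.02,0,0,0,1],[0,0,0.035,0,0,0,1],[0,0,0.035,0,0,0,1],[0,0,0.035,0,0,0,1]])

```text
t: 9.9
tool_pos: [0.5295, 0.0826, 0.0852]
tool_rot: [3.076, 0.634, 0.004]
contact_force: [0.7, 4.5, 5.1]
opening: 0.0114
grip_force: 51.2
```

```bash
python3 -c "
from h import *
plan([.5292,.0825,.085],0.3);print(get_obs()['wrist_torque'])"
```

```text
t 9.9 pos [0.5295 0.0826 0.0852] yaw 0.4063 q [ 0.02 -0.02  1.94  0.    1.22  1.18] F [0.7 4.5 5.1] op 0.011357166690847771 gf 51.155619621276855
turn [ 0.0003 -0.0008  0.0338] shift [-0.0011  0.      0.0008]
[ 0.80629409 -0.06701627  0.75990921]
```

Torque rose to 0.76 N m, so it's on the stop. Releasing and lifting away.

carry_out(rows=[[0,0,-0.01,0,0,0,1],[0,0,-0.01,0,0,0,0.2],[0,0,-0.01,0,0,0,-0.1],[0,0,-0.01,0,0,0,-0.1],[0,0,-0.01,0,0,0,-0.1]])

```text
t: 10.4
tool_pos: [0.5279, 0.082, 0.0834]
tool_rot: [3.068, 0.675, -0.002]
contact_force: [-0.4, -0.5, -0.7]
opening: 0.0469
grip_force: 0.0
```

carry_out(rows=[[0,0,0,0,0,-0.03,-0.1],[0,0,0,0,0,-0.13,-0.1],[0,0,0,0,0,-0.25,-0.1],[0,0,0,0,0,-0.4,-0.1],[0,0,0,0,0,-0.4,-0.1]])

```text
t: 10.9
tool_pos: [0.5325, 0.0823, 0.2129]
tool_rot: [3.065, 0.674, 0.022]
contact_force: [1.4, 0.7, 0.4]
opening: 0.0467
grip_force: 0.0
```

```bash
python3 -c "
from h import *
snap('wrist','w5');cv2.imwrite('pics/w5c.png',cv2.imread('pics/w5.png'))
plan([.5292,.0825,.085],0.3)"
```

```text
t 10.95 pos [0.531  0.0823 0.2094] yaw 0.4331 q [ 0.02 -0.15  1.85 -0.    1.44  1.15] F [1.  0.7 0.5] op 0.04721860964872504 gf 0.0
turn [ 0.0011 -0.0027  0.0424] shift [-0.0086 -0.0047  0.4147]
```

View pics/w5c.png

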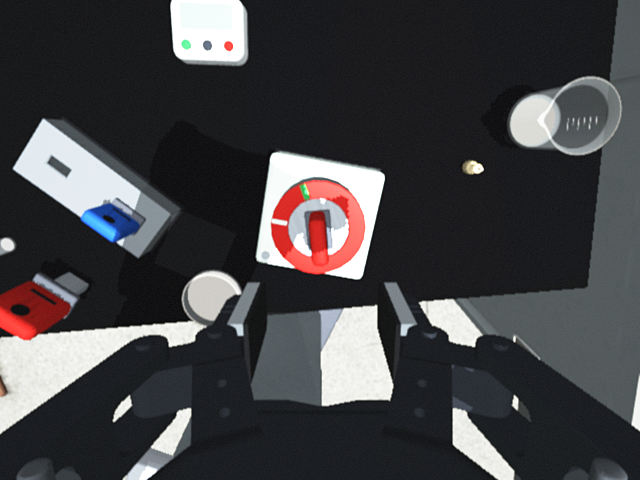

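The red key stands upright in the switch at (318,232), turned to the green mark at (305,191). The blue key is still in the stand at (112,220), and the gripper is clear.

```bash
python3 -c "
from h import *
print(finish_job())"
```

```text
the job is handed in; nothing more can be done
None
```

The job is handed in at about 11 s: the red key is fully home in the red-ringed switch and turned clockwise to the stop at the green mark (wrist torque rose to 0.76 N m), then released and left upright; the blue key is still in the stand, and the hand-in call returned no verdict.

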